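# Sort the bottle closures after the tasting

### The job

The tasting is over: sort the closures left on the round wooden platter. Put both corks in the slatted wooden crate for cork collection and both aluminium screw caps in the round metal tin for scrap, and stand the reusable steel stopper upright in the lined tray next to the corkscrew, on the tray's floor. Leave the corkscrew and the wine glass where they are.

Things in the scene. Friction and masses are not known exactly. Their poses are not given: they have to be found in the camera images.
- still_cork: Straight natural wine cork, brown cork, 24 mm diameter, 45 mm tall, its lowest 7 mm stained with red wine; stands upright at the start. Origin at the centre of its underside, z along its axis (up). About 12 g. All five closures stand on the same plain round dark-wood platter (200 mm across, fixed, not listed; its top 18 mm above the table), 66 mm or more apart between centres.
- sparkling_cork: Mushroom-shaped sparkling-wine cork, brown cork, 48 mm tall; stands at the start on its flared foot (28 mm diameter), waist 24 mm at 20 to 25 mm height, rounded head 31 mm in diameter from 29 to 46 mm height. Origin at the centre of the underside, z up along its axis. About 14 g.
- long_cap: Long aluminium wine screw cap, closed end up, plain cylinder 30 mm diameter, 60 mm tall with a fluted band near the top; stands upright at the start. Origin at the centre of its underside, z up along its axis. About 12 g.
- short_cap: Short aluminium screw cap of a water bottle, closed end up, 30 mm diameter, 20 mm tall, fluted; stands upright at the start. Origin at the centre of its underside, z up along its axis. About 12 g.
- steel_stopper: Reusable stainless-steel sparkling-wine stopper: round domed body 35 mm diameter, 37 mm tall (dome begins at 26 mm; with a black rubber button, 40 mm), and two flat lever wings folded down at its own +y and -y sides (47 mm across the wings, each wing 16 mm wide along x, from 4 to 30 mm height); stands upright at the start. Origin at the centre of its underside, z up. About 70 g.
- cork_crate: Target for the corks: small slatted crate of pale wood, open on top, fixed to the table; outside 165 mm along its x, 135 mm along its y, 55 mm high; walls 6 mm, floor 6 mm thick, with a 12 mm square post in each inner corner. Origin at the centre of its underside, z up.
- metal_tin: Target for the screw caps: open round steel tin, fixed to the table; 156 mm across the rim, 148 mm across the foot, 50 mm high with the rolled rim, walls 2 mm, floor 3 mm thick, two drop handles outside at its +y and -y sides, reaching 91 mm from the axis. Origin at the centre of its underside, z up.
- tool_tray: Target for the steel stopper: low dark-wood tray with grey lining, fixed to the table; outside 140 mm along its x, 150 mm along its y, floor 8 mm above the table, rim 20 mm high and 6 mm thick. Origin at the centre of its underside, z up. The corkscrew lies in its +x half, along its y; the -x half is free.
- corkscrew: Bystander: folded waiter's corkscrew with wooden scales, 112 mm long along its own y, 21 mm wide, 14 mm high, lying in the +x half of the tray, loose. Origin at the centre of its underside. Must be left where it is.
- wine_glass: Bystander: clear stemmed tasting glass, 155 mm tall, 65 mm across foot and bowl, standing loose on the table beyond the work, farther from the robot than the containers. Origin at the centre of its foot, z up. Must be left standing where it is. (A tall green wine bottle on a mat stands at the robot's far right, out of the way.)
There are look-alikes about, which are no part of the job. Leave any pink look-alike of the still_cork alone.

How it is judged:
At the end, for the whole second after the job is handed in: Both corks down between the walls of the crate, both caps down in the tin, the stopper standing on the tray floor inside the rim (tilt under 0.2 rad), all released and at rest (under 0.02 m/s, 0.3 rad/s); corkscrew and glass within 25 mm of their starts, the glass upright within 0.2 rad (x of still_cork in the frame of cork_crate between -0.079 and 0.079 m and y of still_cork in the frame of cork_crate between -0.064 and 0.064 m and z of still_cork in the frame of cork_crate between 0 and 0.06 m and linear speed of each of still_cork, sparkling_cork, long_cap, short_cap, steel_stopper below 0.02 m/s and angular speed of each of still_cork, sparkling_cork, long_cap, short_cap, steel_stopper below 0.3 rad/s and x of sparkling_cork in the frame of cork_crate between -0.079 and 0.079 m and y of sparkling_cork in the frame of cork_crate between -0.064 and 0.064 m and z of sparkling_cork in the frame of cork_crate between 0 and 0.06 m and horizontal distance between each of long_cap, short_cap and metal_tin below 0.076 m and z of long_cap in the frame of metal_tin between -0.002 and 0.066 m and z of short_cap in the frame of metal_tin between -0.002 and 0.066 m and x of steel_stopper in the frame of tool_tray between -0.064 and 0.064 m and y of steel_stopper in the frame of tool_tray between -0.069 and 0.069 m and z of steel_stopper in the frame of tool_tray between 0.004 and 0.013 m and angle between each of steel_stopper, wine_glass's own z axis and vertical below 0.2 rad and distance of each of corkscrew, wine_glass from where it was at the start of the episode below 0.025 m); the robot touches nothing.
It fails at once if the wine glass is knocked over (angle between wine_glass's own z axis and vertical above 0.5 rad).
It also fails if it takes over 120 s, if anything falls off the work surface, if the arm or the gripper's body presses on something with over 40 N, if the wrist force passes 120 N, or if a joint passes its speed limit or range.

### The arm

A 7-joint arm with a two-finger parallel gripper is mounted at the origin on the work surface. World frame = base frame: x ahead of the robot, y to its left, z up, the work surface at z = 0. Lengths are in m, angles in rad, forces in N, time in s.
With the tool pointing down it reaches from about 0.425 to 0.95 m from the base axis. Payload 4.7 kg.
Tool frame: the origin (TCP) lies on the centre line of the jaws, within the pads' length; the fingertips stand robot.nose_length ahead of it and the grasp point (between the pads) lies 8 mm behind it (robot.nose_length is the distance from the TCP to the fingertips, in m); z points along the fingers, y is the line along which they close (so a half turn about z gives the same grasp; the last joint's range is limited). The gripper opens to 85 mm and grips with 20 to 120 N. Pads are 22 mm wide; open, the fingers measure 114 mm over their backs; the gripper's body (76 mm by 85 mm) begins 54 mm behind the grasp point. The pads swing forward as they close: fully open they stand 13 mm farther back than shut.
Start: joints at [1.161, 0.469, -0.049, 1.532, 0.024, 1.141, -0.082], TCP at [0.251, -0.627, 0.242] pointing down, gripper open.
Joint ranges: [-2.59, 2.59], [-0.33, 1.99], [-1.39, 1.29], [0.1, 2.45], [-1.04, 4.18], [0.21, 1.99], [-2.66, 2.66]. Speed limits (rad/s): [2.57, 2.57, 3.14, 3.14, 3.14, 3.14, 3.14].

### API

Orientations are given as [roll, pitch, yaw] about the fixed x, y, z axes, in that order (R = Rz(yaw) Ry(pitch) Rx(roll)).
In Python, from plant import robot gives the robot as it stands. Calls block until the motion is done:
- robot.goto(position, orientation): joint-space move of the TCP to a pose.
- robot.move_straight(position, vel=0.15, attitude=None, contact_N=None): straight line of the TCP; attitude=None keeps the orientation; vel is the mean speed in m/s. With contact_N (N) it stops when the force on the tool has changed by that much, and returns True; else False.
- robot.move_joints(angles): joint-space move.
- robot.grip(opening, strength=None): opening from 0.0 (shut) to 1.0 (fully open); strength is the grip in N (None keeps the last); returns when the fingers have stopped.
- robot.sleep(seconds).
- robot.inverse_kinematics(position, orientation): joint angles nearest the present ones, or None.
- robot.sense(): the state.
- robot.grab_frame(name): name is "scene" or "top" or "wrist"; returns a dict with "image" (400x640x3 uint8, red, green, blue), "range_z" (400x640 float32, m along the optical axis (not along the pixel's ray), 0 where there is no reading), "fx", "fy", "cx", "cy" (pixels), "R" (3x3) and "t" (3): a world point X has camera coordinates R X + t. Camera axes: x right, y down, z forward; pixel columns grow to the right and rows downward; lengths in m; the calibration is good to about 2 mm. A picture is of the moment at which its call begins.
A pose or a line that the arm cannot do raises robot.IKError and nothing moves.
- robot.close_job(): hands the job in; it is judged then, once.
The state is a dict: "t": time; "joint_pos": joint angles; "joint_velocities": joint speeds; "effort": joint torques, N m; "tcp_pos": TCP position; "tcp_rot": TCP orientation; "wrist_force": force on the tool from outside, world axes, zero at the start; "torque": the same for the moment, N m; "opening": opening from 0.0 (shut) to 1.0 (fully open); "gripper_force": force on a finger pad.
Only numpy, scipy, OpenCV 4.12 (cv2) and the standard library are available. Lean on these libraries where they do the work, as an engineer would, in place of code of your own. Each camera call takes 0.05 s, during which the arm holds its last target. There are 200 camera calls.

## Working session

There is one attempt and no reset: what is moved stays moved. The work goes in short steps, each a Python script; the robot and the scene stay as the last script left them, time stands still between calls to the robot, and variables do not carry over. Pictures are saved under pics/ and viewed, at most 14 in all, crops included, and the job is handed in when it is done.

```bash
mkdir -p pics; ls
python3 - <<'E'
from plant import robot
import cv2,numpy as np
print(robot.nose_length, robot.sense())
for n in ("top","scene"):
    f=robot.grab_frame(n); np.savez(f"pics/{n}0.npz",**f)
    cv2.imwrite(f"pics/{n}0.png",cv2.cvtColor(f["image"],cv2.COLOR_RGB2BGR))
    print(n,f["fx"],f["cx"],f["cy"],f["R"],f["t"])
E
```

```text
pics
0.011 {'t': 0.0, 'joint_pos': array([ 1.1611224 ,  0.4694185 , -0.0485947 ,  1.53370612,  0.02410963,
        1.14099891, -0.08233158]), 'joint_velocities': array([ 1.11417073e-04, -5.09696992e-04,  6.51403257e-05,  6.28340723e-04,
       -1.83261998e-05,  4.91675051e-04, -1.03879452e-03]), 'effort': array([-3.91636677e-04, -5.10313010e+01, -4.66972904e-02, -2.37719679e+01,
        1.07323757e-02,  7.49620842e-03, -4.29007017e-06]), 'tcp_pos': array([ 0.25065244, -0.62612278,  0.24127171]), 'tcp_rot': array([-3.13964952e+00,  8.12046525e-05,  3.80778120e-01]), 'wrist_force': array([-0.28998753, -0.372905  ,  0.63287114]), 'torque': array([-0.00167203,  0.00616945, -0.0350626 ]), 'gripper_force': 0.0, 'opening': 1.0030348325195904}
top 375.60642891325404 311.02528545067725 197.3904751473621 [[-0.02702941 -0.9995482   0.01314523]
 [-0.99195333  0.02519234 -0.12407228]
 [ 0.12368506 -0.01639305 -0.99218611]] [-0.01321075  0.58700984  0.92838233]
scene 442.8229235853491 321.9777326190186 198.9848836904561 [[-0.68878046  0.72486981  0.01205111]
 [ 0.60241532  0.58151254 -0.5467531 ]
 [-0.40333269 -0.36933308 -0.83720715]] [ 0.41650993 -0.30872836  1.55975282]
```

View pics/top0.png

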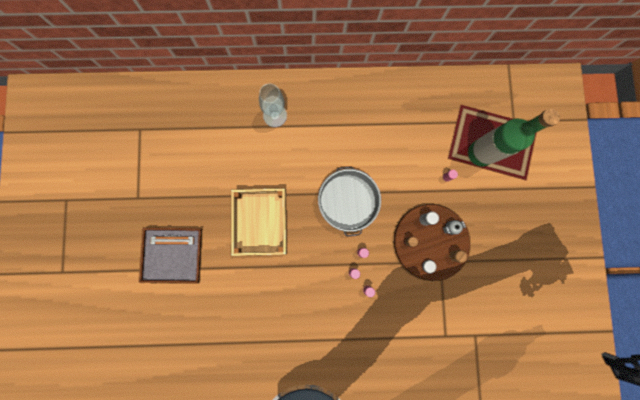

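View pics/scene0.png

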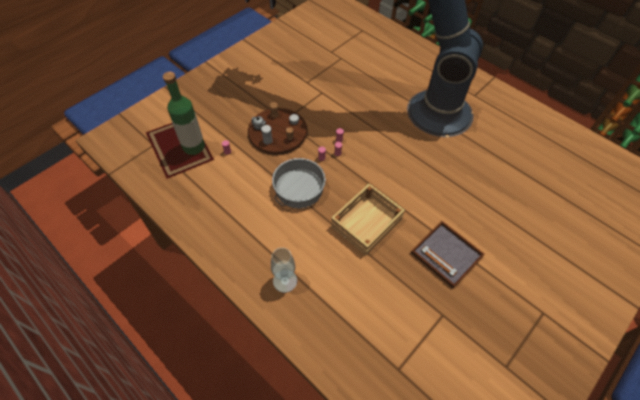

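The top view shows the platter at (433,242), carrying light caps at (432,218) and (429,267), the stopper at (455,227), and brown pieces at (412,241) and (460,256). The tin is at (349,200), the crate at (259,222), the tray at (171,254) with the corkscrew at (172,240), and the glass at (272,105).

Candidates for still_cork are the brown pieces at (412,241) and (460,256), and the pink cylinders at (363,252), (354,273), (369,292) and (451,174). The pink ones are excluded. I'll check the two brown ones in a crop with heights.

```bash
cat > h.py <<'E'
import numpy as np, cv2
def cloud(f):
    z=f["range_z"].astype(float); v,u=np.mgrid[:z.shape[0],:z.shape[1]]
    c=np.stack([(u-f["cx"])/f["fx"]*z,(v-f["cy"])/f["fy"]*z,z],-1)
    w=(c-f["t"])@np.asarray(f["R"]); w[z<=0]=np.nan   # R^T (c-t)
    return w
def save(img,name): cv2.imwrite("pics/"+name,cv2.cvtColor(img,cv2.COLOR_RGB2BGR))
def blobs(w,mask,nmin=6):
    n,l,s,_=cv2.connectedComponentsWithStats(mask.astype(np.uint8),connectivity=4)
    for i in range(1,n):
        if s[i,4]>=nmin:
            p=w[l==i]; yield s[i],p
E
python3 - <<'E'
from h import *
f=dict(np.load("pics/top0.npz")); w=cloud(f)
u0=[(433,242),(349,200),(259,222),(171,260)]
for u,v in u0: print((u,v),w[v,u].round(3))
print("table",w[330,200],w[330,60],w[100,200])
zt=w[...,2]
for th in (.009,.028):
  print(th)
  for s,p in blobs(w,(zt>th)&(zt<.3)&(w[...,0]>.25)&(w[...,0]<1.0)):
    c,r=cv2.minEnclosingCircle(p[:,:2].astype(np.float32))
    rect=cv2.minAreaRect(p[:,:2].astype(np.float32))
    print(s,'mean',p.mean(0).round(3),'top',np.nanmax(p[:,2]).round(3),'circ',np.round(c,3),round(r,3),'rect',np.round(rect[0],3),np.round(rect[1],3),round(rect[2],1))
c=f["image"][190:295,380:490]; save(cv2.resize(c,None,fx=5,fy=5,interpolation=cv2.INTER_CUBIC),"crop1.png")
E
```

```text
(433, 242) [ 0.464 -0.342  0.017]
(349, 200) [ 0.581 -0.13   0.002]
(259, 222) [0.529 0.109 0.005]
(171, 260) [0.437 0.336 0.009]
table [ 0.25800157  0.26274698 -0.00083279] [ 0.2679233   0.61832508 -0.00410677] [ 0.86913673  0.26897785 -0.00238123]
0.009
[259  84  27  33 678] mean [0.818 0.063 0.114] top 0.156 circ [0.819 0.063] 0.032 rect [0.819 0.062] [0.06  0.064] 80.9
[ 469  109   91   58 2302] mean [ 0.691 -0.476  0.17 ] top 0.3 circ [ 0.699 -0.492] 0.037 rect [ 0.697 -0.489] [0.074 0.066] 27.2
[319 167  63  70 769] mean [ 0.59  -0.142  0.036] top 0.053 circ [ 0.576 -0.128] 0.091 rect [ 0.577 -0.127] [0.16  0.157] 44.9
[444 170  14  11 112] mean [ 0.636 -0.393  0.037] top 0.049 circ [ 0.637 -0.396] 0.012 rect [ 0.636 -0.396] [0.023 0.022] 89.9
[232 189  55  67 990] mean [0.533 0.11  0.046] top 0.058 circ [0.527 0.105] 0.105 rect [0.527 0.104] [0.134 0.165] 89.9
[ 394  204   77   77 4604] mean [ 0.464 -0.338  0.023] top 0.08 circ [ 0.465 -0.342] 0.101 rect [ 0.466 -0.341] [0.198 0.197] 86.1
[326 218   7   8  18] mean [ 0.523 -0.071  0.048] top 0.052 circ [ 0.523 -0.072] 0.012 re
[... 1723 characters left out ...]
 circ [ 0.468 -0.277] 0.012 rect [ 0.467 -0.277] [0.022 0.023] 74.8
[359 248  10  10  79] mean [ 0.443 -0.157  0.042] top 0.047 circ [ 0.443 -0.158] 0.012 rect [ 0.443 -0.157] [0.023 0.022] 0.5
[451 250  17  13 156] mean [ 0.428 -0.391  0.058] top 0.07 circ [ 0.428 -0.394] 0.015 rect [ 0.428 -0.393] [0.028 0.028] 50.6
[424 261  12  12 122] mean [ 0.404 -0.322  0.036] top 0.041 circ [ 0.404 -0.323] 0.015 rect [ 0.403 -0.323] [0.028 0.028] 89.0
[351 269  10  10  78] mean [ 0.392 -0.133  0.043] top 0.048 circ [ 0.391 -0.134] 0.012 rect [ 0.391 -0.133] [0.022 0.022] 62.1
[365 287  10  10  79] mean [ 0.347 -0.168  0.042] top 0.048 circ [ 0.346 -0.168] 0.012 rect [ 0.347 -0.168] [0.021 0.021] 87.4
```

View pics/crop1.png

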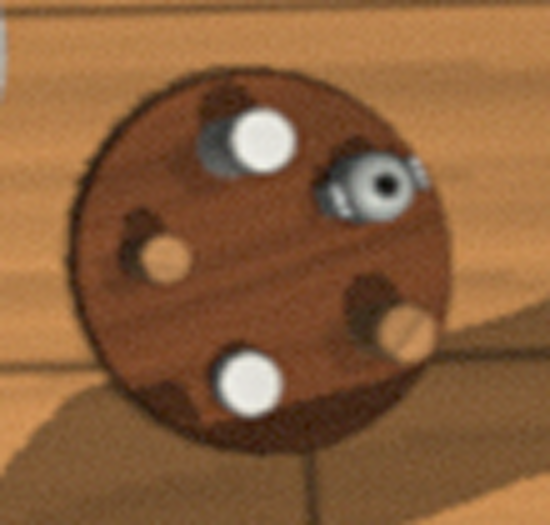

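The crop shows the caps at top (265,140) and bottom (250,383), the stopper at (380,187) with its wings running about 21° off -y, the straight cork at (165,260) and the mushroom cork at (408,333). Measured heights of 80, 41, 60, 65 and 70 mm against the expected 78, 38, 58, 63 and 66 mm confirm each one, and no pink piece is on the platter. I'll start with the short cap.

```bash
cat > act.py <<'E'
from h import *
from plant import robot
from math import radians, pi
P=dict( # xy, tcp z grasp, yaw deg, width open, (target xy, support height difference, place yaw)
 short=((.404,-.323),.032,72,.62,(.549,-.127)),
 long=((.524,-.324),.055,-73,.62,(.605,-.127)),
 spark=((.428,-.394),.050,-35,.62,(.492,.105)),
 still=((.468,-.277),.040,-4,.55,(.562,.105)))
FLOOR=dict(short=.003,long=.003,spark=.006,still=.006,stop=.008)
def rot(y): return [pi,0,radians(y)]
def yaw_ok(p,y):   # pick the half turn with the smaller joint motion
    q0=robot.sense()["joint_pos"]; best=None
    for c in (y,y-180 if y>0 else y+180):
        q=robot.inverse_kinematics(p,rot(c))
        if q is not None:
            d=np.abs(np.array(q)-q0).max()
            if best is None or d<best[0]: best=(d,c)
    return best[1]
def pick(xy,z,yaw,op,strength=25,up=.17):
    y=yaw_ok([*xy,up],yaw)
    robot.goto([*xy,up],rot(y)); robot.grip(op)
    hit=robot.move_straight([*xy,z],vel=.12,contact_N=8)
    robot.grip(0.0,strength); s=robot.sense()
    print("pick hit",hit,s["tcp_pos"].round(3),"open",round(s["opening"],3),"F",s["gripper_force"])
    robot.move_straight([*xy,up],vel=.15)
    print(" lifted open",round(robot.sense()["opening"],3)); return robot.sense()["opening"]
def place(xy,z,yaw=0,op=.62,up=.17):
    y=yaw_ok([*xy,up],yaw)
    robot.goto([*xy,up],rot(y))
    hit=robot.move_straight([*xy,z],vel=.12,contact_N=8)
    robot.grip(op); s=robot.sense()
    robot.move_straight([*xy,up],vel=.2)
    print("place hit",hit,s["tcp_pos"].round(3),"t",round(robot.sense()["t"],1))
def do(n):
    xy,z,yaw,op,t=P[n]
    if pick(xy,z,yaw,op)<.1: print("MISSED",n); return False
    place(t,z-.018+FLOOR[n]+.003,0,op); return True
E
python3 - <<'E'
from act import *
for n,(xy,z,y,o,t) in P.items(): print(n,[robot.inverse_kinematics([*a,.17],rot(b)) is not None for a,b in((xy,y),(t,0),(t,180))])
robot.goto([.404,-.323,.17],rot(yaw_ok([.404,-.323,.17],72)))
print(robot.sense()["t"]); do("short")
f=robot.grab_frame("top"); save(f["image"][150:300,290:490],"a1.png")
E
```

```text
short [True, True, True]
long [True, True, True]
spark [True, True, True]
still [True, True, True]
1.4083
pick hit False [ 0.404 -0.323  0.033] open 0.341 F 24.768332540988922
 lifted open 0.342
place hit False [ 0.549 -0.127  0.02 ] t 8.6
```

View pics/a1.png

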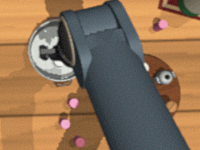

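The arm covers the tin in this view, but the grasp width of 29 mm matches the cap. At about 7 s per cycle I'll carry on with the next three, then check from a clear position.

Run:
```python
from act import *
for n in ("long","spark","still"):
    print(n)
    if not do(n): break
# look at the stopper from above, clear of the view
robot.goto([.50,-.393,.30],rot(yaw_ok([.5,-.393,.3],-69)))
f=robot.grab_frame("wrist"); save(f["image"],"w1.png"); np.savez("pics/w1.npz",**f)
f=robot.grab_frame("top"); save(cv2.resize(f["image"][130:310,120:500],None,fx=2,fy=2),"a2.png")
print(robot.sense()["t"])
```

```text
long
pick hit False [ 0.524 -0.324  0.056] open 0.348 F 24.862287640571594
 lifted open 0.342
place hit False [ 0.605 -0.127  0.043] t 15.2
spark
pick hit False [ 0.428 -0.394  0.051] open 0.345 F 24.686957134399563
 lifted open 0.344
place hit False [0.492 0.105 0.041] t 23.2
still
pick hit False [ 0.468 -0.277  0.041] open 0.263 F 24.569938480854034
 lifted open 0.263
place hit False [0.562 0.105 0.031] t 31.4
33.425
```

View pics/w1.png

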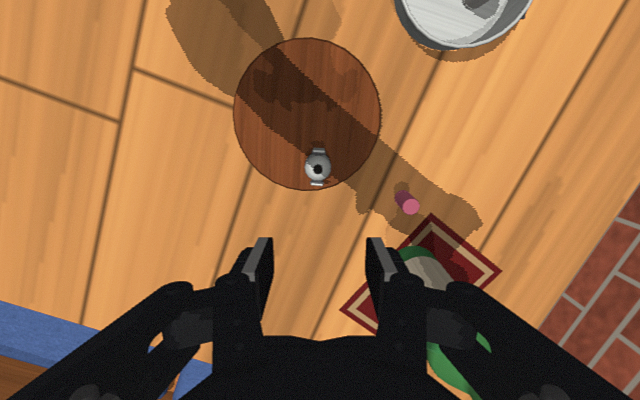

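View pics/a2.png

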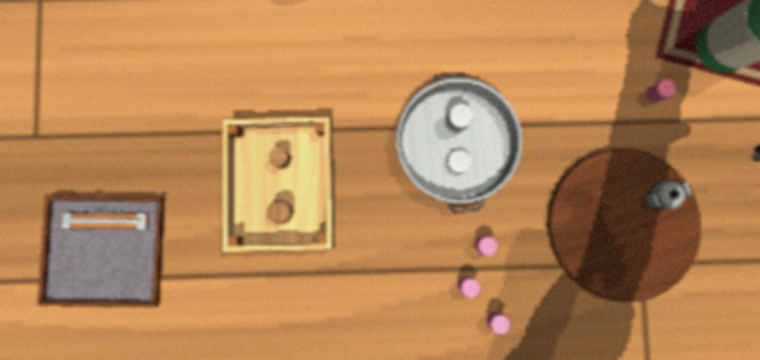

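Four pieces are in place: both corks are in the crate at (279,155) and (281,208), and both caps are in the tin at (460,114) and (458,160). In the wrist view the stopper's wings at (318,150) and (317,184) are vertical, so the jaws close squarely on its body at the present yaw. Next is the stopper.

Run:
```python
from act import *
if pick((.5,-.393),.036,-69,.65,45)>.3:
    xy=(.420,.338); y=yaw_ok([*xy,.17],0)
    robot.goto([*xy,.17],rot(y)); robot.move_straight([*xy,.05],vel=.12)
    hit=robot.move_straight([*xy,.0265],vel=.03,contact_N=6); robot.sleep(.3)
    robot.grip(.62); robot.sleep(.3); print(hit,robot.sense()["tcp_pos"])
    robot.move_straight([*xy,.17],vel=.15)
    robot.goto([.45,-.35,.30],rot(yaw_ok([.45,-.35,.3],0)))
f=robot.grab_frame("top"); w=cloud(f); np.savez("pics/end.npz",**f)
save(cv2.resize(f["image"][70:310,120:400],None,fx=2.5,fy=2.5),"a3.png")
for s,p in blobs(w,(w[...,2]>.028)&(w[...,0]>.25)&(w[...,0]<1)&(w[...,1]>-.25)): print(s[:2],p.mean(0).round(3),p[:,2].max().round(3))
print(robot.sense()["t"])
```

```text
pick hit False [ 0.501 -0.393  0.037] open 0.381 F 45.0371352955699
 lifted open 0.389
True [0.41936646 0.33704085 0.02647631]
[259  84] [0.818 0.063 0.115] 0.157
[319 167] [ 0.586 -0.136  0.044] 0.053
[344 182] [ 0.605 -0.127  0.059] 0.066
[232 189] [0.53  0.109 0.051] 0.058
[255 204] [0.561 0.103 0.048] 0.055
[254 230] [0.492 0.102 0.05 ] 0.056
[359 248] [ 0.443 -0.157  0.043] 0.048
[161 258] [0.421 0.333 0.039] 0.049
[351 269] [ 0.392 -0.133  0.043] 0.047
[365 287] [ 0.347 -0.168  0.042] 0.047
45.95
```

View pics/a3.png

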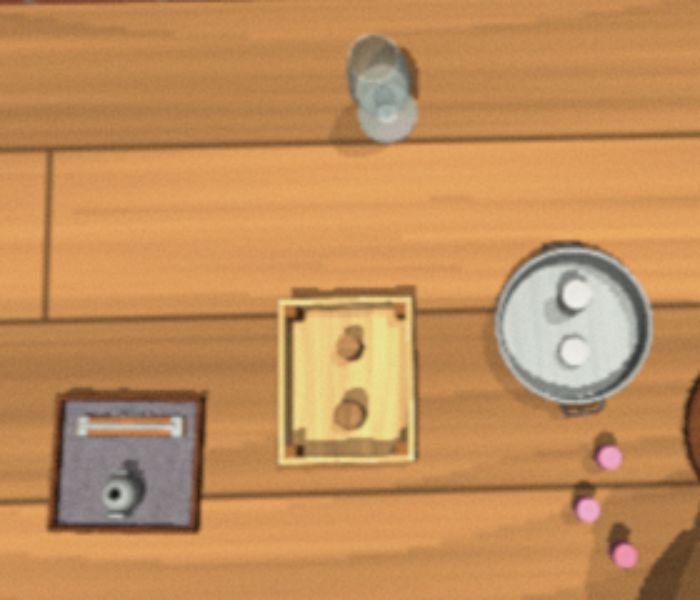

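The stopper stands upright in the tray at (118,493) with its top at 49 mm (48 mm expected). The corks are at (350,345) and (350,412), the caps at (575,293) and (573,350), and the corkscrew and glass have not moved. I'm handing it in.

```bash
python3 -c "
from plant import robot
print(robot.close_job())"
```

```text
the job is handed in; nothing more can be done
None
```

The job is handed in, with no verdict returned; the last image showed both corks in the crate, both caps in the tin, the stopper upright on the tray floor, and the corkscrew and glass where they started (46 s of the 120 s used by then).

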